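# Fit a spring channel nut in a strut channel

## Robot

A 6-joint arm with a two-finger parallel gripper is mounted at the origin on a cart in front of the work surface, level with it; the furniture and walls round the work are solid. World frame = base frame: x ahead of the robot, y to its left, z up, the work surface at z = 0. Lengths are in m, angles in rad, forces in N, time in s.
With the tool pointing down it reaches from about 0.25 to 0.775 m from the base axis. Payload 4 kg.
Tool frame: the origin (TCP) lies at the very end of the fingers, on their centre line; the grasp point (between the pads) lies 19 mm behind it; z points along the fingers, y is the line along which they close (so a half turn about z gives the same grasp; the last joint's range is limited). The gripper opens to 85 mm and grips with 20 to 120 N. Pads are 22 mm wide; open, the fingers measure 114 mm over their backs; the gripper's body (76 mm by 85 mm) begins 54 mm behind the grasp point. The pads swing forward as they close: fully open they stand 13 mm farther back than shut.
Start: joints at [1.101, 0.087, 1.371, -0, 1.684, -0.103], TCP at [0.197, 0.513, 0.231] pointing down, gripper open.
Joint ranges: [-3.1, 3.1], [-0.76, 2.03], [0.27, 2.55], [-1.08, 4.22], [0.17, 2.65], [-2.57, 2.57]. Speed limits (rad/s): [2.79, 2.79, 3.14, 3.14, 3.14, 3.14].

## Interface

Orientations are given as [roll, pitch, yaw] about the fixed x, y, z axes, in that order (R = Rz(yaw) Ry(pitch) Rx(roll)).
In Python, from cell import * gives the robot as it stands. Calls block until the motion is done:
- reach(position, orientation): joint-space move of the TCP to a pose.
- servo_line(position, orientation=None, max_speed=0.15): straight line of the TCP; orientation=None keeps the orientation; max_speed is the mean speed in m/s.
- move_joints(angles): joint-space move.
- gripper_to(opening, strength=None): finger opening in m; strength is the grip in N (None keeps the last); returns when the fingers have stopped.
- pause(seconds).
- inverse_kinematics(position, orientation): joint angles nearest the present ones, or None.
- get_state(): the state.
- capture(name): name is "scene" or "side" or "wrist"; returns (picture, depth): 400x640x3 uint8, red, green, blue; 400x640 float32, m along the optical axis (not along the pixel's ray), 0 where there is no reading.
- camera_info(name): a dict with "mtx" (3x3 intrinsics, pixels), "R" (3x3) and "t" (3): a world point X has camera coordinates R X + t; the wrist camera has in their place "T_tool_cam" (4x4, takes a point from camera to tool coordinates, whose origin is the TCP and whose axes are the flange's). Camera axes: x right, y down, z forward; pixel columns grow to the right and rows downward; lengths in m; the calibration is good to about 2 mm. A picture is of the moment at which its call begins: read the wrist's pose just before it. camera_info takes no time and is no camera call.
A pose or a line that the arm cannot do raises Unreachable and nothing moves.
- job_done(): hands the job in; it is judged then, once.
The state is a dict: "t": time; "qpos": joint angles; "dq": joint speeds; "effort": joint torques, N m; "position": TCP position; "orientation": TCP orientation; "ft_force": force on the tool from outside, world axes, zero at the start; "ft_torque": the same for the moment, N m; "gripper_width": finger opening in m; "grip_force": force on a finger pad.
Only numpy, scipy, OpenCV 4.12 (cv2) and the standard library are available. Lean on these libraries where they do the work, as an engineer would, in place of code of your own. Each camera call takes 0.05 s, during which the arm holds its last target. There are 200 camera calls.

## Task

Take the spring channel nut from its holder block by its black handle and put it in through the slot of the steel strut channel, near the middle of its length, with its long way along the slot. Push it down against its spring until its plate is below the channel's lips, give it a quarter turn, and let it rise so that its grooves catch both lips; leave it there. Work gently: feel for the slot, and never load the channel or its cradle with more than about 25 N.

Things in the scene. Friction and masses are not known exactly. Their poses are not given: they have to be found in the camera images.
- nut_grip (a point): Centre of the black plastic handle of the spring channel nut: an upright flat tab 12 mm thick (nut's x), 24 mm wide (nut's y), 36 mm tall, free on both flat sides: pinch it across its 12 mm. z up. Below it a round neck (12 mm diameter, 16 mm long), then the steel plate, top face 34 mm and underside 44 mm below this point. About 0.1 kg; starts upright in the holder
- nut_plate (a point): Centre of the nut's steel plate, 39 mm below nut_grip, same axes. Plate 34 mm long (y), 20 mm wide (x), 10 mm thick; corners cut off so that it turns inside the channel either way. Two grooves across its upper face (along x), 5.5 mm wide, 3 mm deep, centred 12.25 mm either side of the middle. A half turn leaves the nut the same
- nut_foot (a point): Tip of the nut's spring foot: a coil 8 mm in diameter that stands 29 mm out below the plate when free. It yields straight up into the plate: 2 N to begin, then 0.5 N per mm, solid after 14 mm; damped, it rises again at about 0.1 m/s
- holder: Grey plastic block 70 x 60 x 36 mm (x, y, z), fixed; origin at the centre of its underside, z up. The nut's plate lies on top of it and the spring foot hangs in its central 16 mm hole at the start
- cradle: Grey steel cradle fixed to the bench; origin at the centre of its underside, z up, y along the channel, x across it. Base 100 x 200 x 10 mm; a 50 mm high end stop at each end, four 38 mm high cheeks near y = +-60 mm. In it lies a bright strut channel 41.3 mm wide and high, 166 mm long, level and parallel to y, its underside 10 mm above the origin, inner floor 12.5 mm, inner walls 36.3 mm apart
- cradle_mid (a point): Point fixed on the cradle at the height of the channel's top (51.3 mm above the bench), axes as the cradle's. The channel's slot, 22 mm wide, runs along y, but its centre line lies up to 10 mm to either side (x) of this point: clamped there, not measured, to be seen or felt. The thin spring foot of the nut can feel for it: held in the slot above the floor it meets one lip, then the other
- nut_home (a point): Point on the cradle, 41.8 mm above the bench, axes as the cradle's: the height of nut_plate when both grooves are caught on the lips (x as unsure as the slot). The two inturned lips are 2.5 mm thick, their lower edges 43.8 mm above the bench. To pass or turn under them nut_plate must be at least 3 mm below this height; with the foot solid it is 9.3 mm below it

How it is judged:
On the way:
1. the nut's plate is inside the channel below the lips, its long way along the slot (z of nut_plate in the frame of nut_home between -0.015 and -0.0018 m and x of nut_plate in the frame of cradle between -0.016 and 0.016 m and y of nut_plate in the frame of cradle between -0.04 and 0.04 m and angle between the y axis of nut_plate and the y axis of cradle, either way round below 0.3 rad), for 0.1 s.
At the end, for the whole second after the job is handed in: The nut is released and at rest in the channel, upright, its plate crosswise (within 0.25 rad), within 35 mm of the middle of the channel's length, and risen so that both grooves sit on the lips (nut_plate from 1.4 mm below to 2 mm above the height of nut_home) (z of nut_plate in the frame of nut_home between -0.0014 and 0.002 m and x of nut_plate in the frame of cradle between -0.016 and 0.016 m and y of nut_plate in the frame of cradle between -0.035 and 0.035 m and angle between the y axis of nut_plate and the x axis of cradle, either way round below 0.25 rad and angle between nut_plate's own z axis and vertical below 0.1 rad and linear speed of nut below 0.01 m/s); the robot touches nothing.
It fails at once if the cradle and its channel are loaded with more than 25 N (contact force between cradle and anything else above 25 N).
It also fails if it takes over 54 s, if anything falls off the work surface, if the arm or the gripper's body presses on something with over 40 N, if the wrist force passes 120 N, or if a joint passes its speed limit or range.

## Working session

There is one attempt and no reset: what is moved stays moved. The work goes in short steps, each a Python script; the robot and the scene stay as the last script left them, time stands still between calls to the robot, and variables do not carry over. Pictures are saved under pics/ and viewed, at most 10 in all, crops included, and the job is handed in when it is done.

```bash
mkdir -p pics; ls
python3 - <<'E'
from cell import *
import cv2,numpy as np
np.set_printoptions(precision=4,suppress=True)
ims=[]
for n in("scene","side"):
    p,d=capture(n); np.savez(f"{n}.npz",p=p,d=d); cv2.imwrite(f"pics/{n}.png",p[:,:,::-1])
    c=camera_info(n); print(n,c["mtx"],-c["R"].T@c["t"],c["R"])
c=camera_info("wrist");print(c)
s=get_state();print(s["t"],s["position"],s["orientation"],s["ft_force"],s["gripper_width"])
E
```

```text
pics
scene [[483.4157   0.     320.3445]
 [  0.     483.4157 194.9518]
 [  0.       0.       1.    ]] [-0.0627 -0.2501  0.6471] [[ 0.5003 -0.8658 -0.0026]
 [-0.5763 -0.3308 -0.7472]
 [ 0.6461  0.3754 -0.6645]]
side [[376.3023   0.     316.9209]
 [  0.     376.3023 199.644 ]
 [  0.       0.       1.    ]] [0.4905 0.7711 0.5412] [[-0.9998  0.0157  0.0096]
 [ 0.0003  0.5379 -0.843 ]
 [-0.0184 -0.8429 -0.5378]]
{'mtx': array([[322.4975,   0.    , 317.0783],
       [  0.    , 322.4975, 203.6076],
       [  0.    ,   0.    ,   1.    ]]), 'T_tool_cam': array([[-0.0005, -0.9526, -0.3042,  0.078 ],
       [ 1.    , -0.0007,  0.0004,  0.0003],
       [-0.0006, -0.3042,  0.9526, -0.1427],
       [ 0.    ,  0.    ,  0.    ,  1.    ]])}
0.1 [0.1971 0.513  0.2302] [-3.1396 -0.0002  2.7748] [-0.3203  0.5462  0.2389] 0.08513870368789551
```

View pics/scene.png

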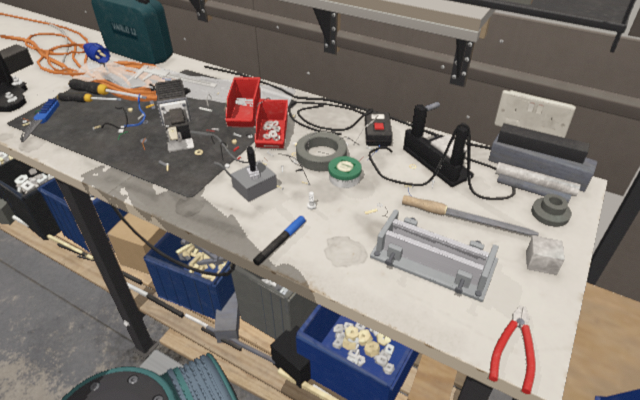

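View pics/side.png

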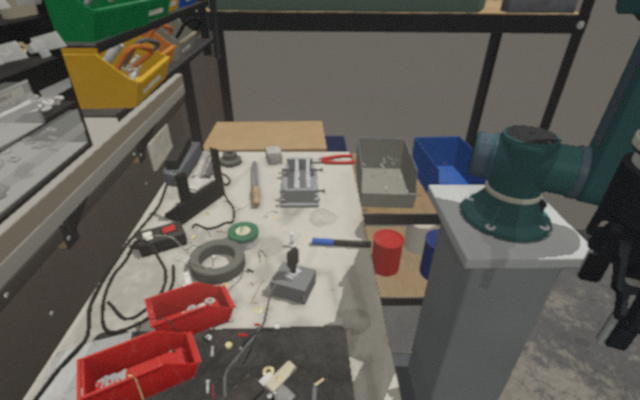

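The scene view shows the holder near (254,182) with the black handle at (252,160), and the cradle around (436,255). The side view shows them at (292,285) and (300,182). I'll get rough 3D positions, then look from close by.

```bash
cat > h.py <<'E'
from cell import *
import cv2,numpy as np
from scipy.spatial.transform import Rotation as Ro
np.set_printoptions(precision=4,suppress=True)
def cloud(d,K):
    v,u=np.mgrid[:d.shape[0],:d.shape[1]]
    return np.dstack([(u-K[0,2])/K[0,0]*d,(v-K[1,2])/K[1,1]*d,d])
def wpose(s):
    T=np.eye(4);T[:3,:3]=Ro.from_euler('xyz',s["orientation"]).as_matrix();T[:3,3]=s["position"]
    return T@camera_info("wrist")["T_tool_cam"]
def snap(name):
    s=get_state();p,d=capture("wrist");T=wpose(s);K=camera_info("wrist")["mtx"]
    W=cloud(d,K)@T[:3,:3].T+T[:3,3]; W[d==0]=np.nan
    np.savez(name+".npz",p=p,d=d,T=T,W=W);cv2.imwrite(f"pics/{name}.png",p[:,:,::-1]);return p,d,T,W
def px(T,uv,z):
    K=camera_info("wrist")["mtx"];r=T[:3,:3]@np.linalg.inv(K)@[uv[0],uv[1],1.];o=T[:3,3]
    return o+r*(z-o[2])/r[2]
E
python3 - <<'E'
from h import *
for n,pts in(("scene",[(252,160),(254,175),(254,186),(436,250),(377,248),(490,280),(383,222),(495,250)]),("side",[(293,258),(292,280),(300,180)])):
    f=np.load(n+".npz");c=camera_info(n);W=(cloud(f["d"],c["mtx"])-c["t"])@c["R"]
    for u,v in pts: print(n,u,v,W[v,u])
    if n=="scene":
        m=(W[...,2]>.015)&(W[...,2]<.09); 
        for box in((225,140,285,205),(360,200,510,300)):
            a=W[box[1]:box[3],box[0]:box[2]].reshape(-1,3);a=a[(a[:,2]>.03)&(a[:,2]<.1)];print(np.median(a,0),a.min(0),a.max(0))
E
```

```text
scene 252 160 [0.5144 0.2378 0.0765]
scene 254 175 [0.5128 0.2359 0.041 ]
scene 254 186 [0.4943 0.2237 0.0312]
scene 436 250 [ 0.4959 -0.146   0.0487]
scene 377 248 [ 0.4798 -0.0492  0.0156]
scene 490 280 [ 0.5178 -0.2394  0.0049]
scene 383 222 [ 0.5586 -0.0262  0.0002]
scene 495 250 [ 0.5439 -0.2303  0.049 ]
[0.5155 0.2396 0.0357] [0.4776 0.2033 0.03  ] [0.6375 0.314  0.0987]
[ 0.4977 -0.1457  0.0463] [ 0.4508 -0.2345  0.03  ] [ 0.5706 -0.0451  0.0536]
side 293 258 [0.5216 0.2497 0.0823]
side 292 280 [0.524  0.2621 0.0395]
side 300 180 [ 0.519 -0.164  0.011]
```

Run:
```python
from h import *
for p in((.52,.243,.2),(.505,-.145,.2)):
    for y in np.arange(-3,3.2,.5): print(p,round(y,1),inverse_kinematics(p,[np.pi,0,y]))
reach([.52,.243,.21],[np.pi,0,np.pi]);pause(.3);snap("w1")
reach([.505,-.145,.22],[np.pi,0,np.pi]);pause(.3);snap("w2")
s=get_state();print(s["t"],s["position"],s["orientation"])
for n in("w1","w2"):
    W=np.load(n+".npz")["W"]
    for lo,hi in((.02,.042),(.042,.06),(.06,.11)):
        a=W[(W[...,2]>lo)&(W[...,2]<hi)];print(n,lo,len(a),np.median(a,0) if len(a) else'')
cv2.imwrite("pics/w12.png",np.vstack([cv2.imread("pics/w1.png")[:300],cv2.imread("pics/w2.png")[:300]]))
```

```text
(0.52, 0.243, 0.2) -3.0 [ 0.3384  0.1485  1.3649  0.      1.6282 -1.374 ]
(0.52, 0.243, 0.2) -2.5 [ 0.3384  0.1485  1.3649  0.      1.6282 -1.874 ]
(0.52, 0.243, 0.2) -2.0 [ 0.3384  0.1485  1.3649  0.      1.6282 -2.374 ]
(0.52, 0.243, 0.2) -1.5 None
(0.52, 0.243, 0.2) -1.0 None
(0.52, 0.243, 0.2) -0.5 [ 0.3384  0.1485  1.3649 -0.      1.6282  2.4092]
(0.52, 0.243, 0.2) 0.0 [ 0.3384  0.1485  1.3649 -0.      1.6282  1.9092]
(0.52, 0.243, 0.2) 0.5 [ 0.3384  0.1485  1.3649 -0.      1.6282  1.4092]
(0.52, 0.243, 0.2) 1.0 [ 0.3384  0.1485  1.3649 -0.      1.6282  0.9092]
(0.52, 0.243, 0.2) 1.5 [ 0.3384  0.1485  1.3649 -0.      1.6282  0.4092]
(0.52, 0.243, 0.2) 2.0 [ 0.3384  0.1485  1.3649  0.      1.6282 -0.0908]
(0.52, 0.243, 0.2) 2.5 [ 0.3384  0.1485  1.3649  0.      1.6282 -0.5908]
(0.52, 0.243, 0.2) 3.0 [ 0.3384  0.1485  1.3649  0.      1.6282 -1.0908]
(0.505, -0.145, 0.2) -3.0 [-0.3875  0.0407  1.4818  0.      1.6191 -2.0999]
(0.505, -0.145, 0.2) -2.5 None
(0.505, -0.145, 0.2) -2.0 None
(0.505, -0.145, 0.2) -1.5 None
(0.505, -0.145, 0.2) -1.0 [-0.3875  0.0407  1.4818 -0.      1.6191
[... 190 characters left out ...]
3875  0.0407  1.4818 -0.      1.6191  0.6833]
(0.505, -0.145, 0.2) 1.0 [-0.3875  0.0407  1.4818 -0.      1.6191  0.1833]
(0.505, -0.145, 0.2) 1.5 [-0.3875  0.0407  1.4818  0.      1.6191 -0.3167]
(0.505, -0.145, 0.2) 2.0 [-0.3875  0.0407  1.4818  0.      1.6191 -0.8167]
(0.505, -0.145, 0.2) 2.5 [-0.3875  0.0407  1.4818  0.      1.6191 -1.3167]
(0.505, -0.145, 0.2) 3.0 [-0.3875  0.0407  1.4818  0.      1.6191 -1.8167]
3.8 [ 0.5052 -0.1444  0.22  ] [ 3.1415 -0.     -3.1405]
w1 0.02 15546 [0.6312 0.2192 0.0307]
w1 0.042 7749 [0.5736 0.4594 0.0523]
w1 0.06 6269 [0.6239 0.5298 0.0654]
w2 0.02 12025 [0.6315 0.0745 0.0311]
w2 0.042 6586 [ 0.5239 -0.1428  0.0503]
w2 0.06 47 [ 0.7202 -0.0741  0.0659]
```

View pics/w12.png

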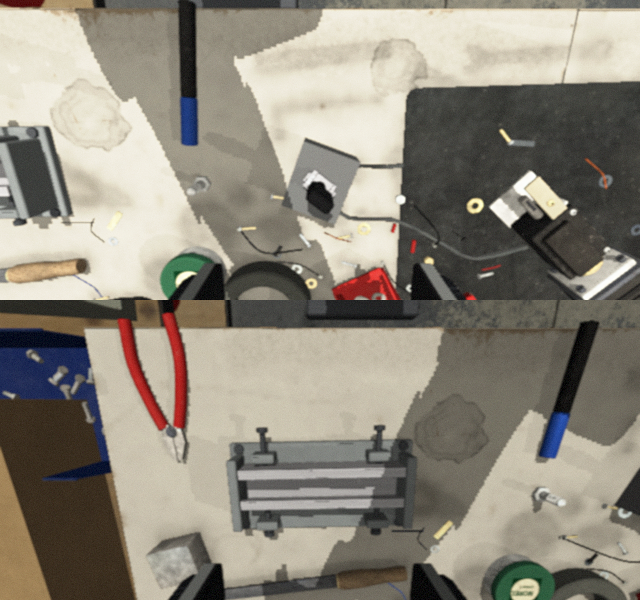

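Top: holder around (323,185), handle at (318,195), plate yawed. Bottom: cradle centred near (322,185 in its own image), channel strips at rows ~174 and ~205. Measuring now.

Run:
```python
from h import *
f=np.load("w1.npz");W=f["W"];T=f["T"];p=f["p"]
sub=np.zeros(W.shape[:2],bool);sub[125:235,275:370]=1
def rect(m,name):
    pts=W[m];r=cv2.minAreaRect((pts[:,:2]*1000).astype(np.float32));print(name,m.sum(),"med",np.median(pts,0),"rect",r)
g=W[...,2]
rect(sub&(g>.031)&(g<.041),"holder top"); rect(sub&(g>.042)&(g<.052),"plate"); rect(sub&(g>.09)&(g<.106),"handle top"); rect(sub&(g>.06)&(g<.106),"handle all")
print("heights",np.nanpercentile(g[sub],[5,30,50,70,90,99]))
hsv=cv2.cvtColor(p,cv2.COLOR_RGB2HSV)
m=((hsv[...,2]<50)&sub).astype(np.uint8);print("black",m.sum(),cv2.minAreaRect(np.argwhere(m)[:,::-1].astype(np.float32)))
f2=np.load("w2.npz");W2=f2["W"];s2=np.zeros(W2.shape[:2],bool);s2[120:240,215:425]=1;W=W2;g=W[...,2]
rect(s2&(g>.004)&(g<.06),"cradle all");rect(s2&(g>.047)&(g<.056),"chan top")
# profile per column: row gray & z along middle column
P=f2["p"].astype(int).sum(2)//3
for u in(300,322,345):
    print(u,[(v,P[v,u],round(g[v,u]*1000),round(W[v,u,0]*1000)) for v in range(136,236,2)])
a=cv2.resize(p[120:240,260:380,::-1],None,fx=4,fy=4,interpolation=cv2.INTER_CUBIC);b=cv2.resize(f2["p"][120:240,220:425,::-1],(800-0,468))
cv2.imwrite("pics/a.png",a);cv2.imwrite("pics/b.png",b)
```

```text
holder top 3136 med [0.514  0.2481 0.0359] rect ((531.8006591796875, 251.32461547851562), (74.81832885742188, 85.88941955566406), 69.67633056640625)
plate 314 med [0.5162 0.2461 0.0448] rect ((518.03857421875, 247.63217163085938), (34.63430404663086, 19.267148971557617), 73.25469207763672)
handle top 417 med [0.5208 0.2465 0.0973] rect ((521.993896484375, 246.58006286621094), (24.04020881652832, 12.144669532775879), 51.46965026855469)
handle all 604 med [0.519  0.2466 0.0965] rect ((521.8035278320312, 246.73147583007812), (24.039878845214844, 12.634808540344238), 51.48050308227539)
heights [-0.0012 -0.0002  0.0006  0.0356  0.0374  0.098 ]
black 546 ((320.44000244140625, 196.58001708984375), (30.600004196166992, 22.400001525878906), 36.869895935058594)
cradle all 16399 med [ 0.5138 -0.1383  0.0194] rect ((511.3121032714844, -138.93736267089844), (119.12042999267578, 199.53106689453125), 1.171249508857727)
chan top 4763 med [ 0.5139 -0.1389  0.0508] rect ((518.6412963867188, -138.89749145507812), (74.98526763916016, 188.13330078125), 1.0771623849868774)
300 [(136, np.int64(193), -1, 46
[... 3876 characters left out ...]
np.int64(169), 13, 523), (192, np.int64(172), 12, 526), (194, np.int64(159), 12, 528), (196, np.int64(109), 16, 529), (198, np.int64(104), 47, 522), (200, np.int64(177), 50, 523), (202, np.int64(176), 51, 525), (204, np.int64(177), 52, 527), (206, np.int64(179), 51, 530), (208, np.int64(116), 10, 545), (210, np.int64(68), 10, 548), (212, np.int64(75), 11, 550), (214, np.int64(93), 10, 553), (216, np.int64(139), 11, 555), (218, np.int64(139), 10, 558), (220, np.int64(139), 11, 560), (222, np.int64(134), 10, 562), (224, np.int64(136), 9, 565), (226, np.int64(131), -1, 572), (228, np.int64(178), 0, 574), (230, np.int64(181), -1, 577), (232, np.int64(181), -1, 580), (234, np.int64(183), 0, 582)]
```

View pics/a.png

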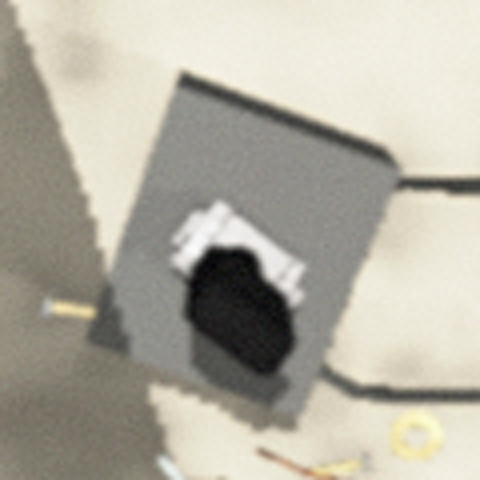

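View pics/b.png

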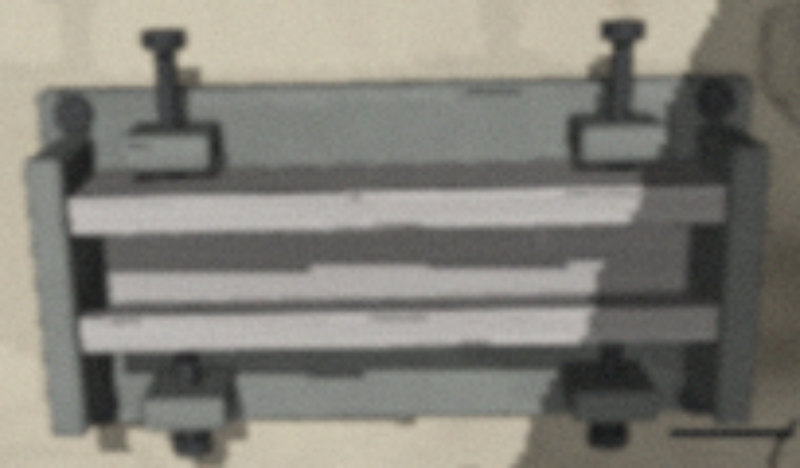

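The handle top centre is at (0.522, 0.2466), z 0.098 as expected, and its 24 mm direction lies at 51.5°. The cradle yaw is about 1.1°. The slot edges are at x of about 0.5005 and 0.5225 near y = -0.14, which is 22 mm and agrees. Grasping now.

Run:
```python
from h import *
ps=np.radians(51.5);o=[np.pi,0,ps]
reach([.522,.2466,.15],o); gripper_to(.05,60); servo_line([.522,.2466,.065],o,.12)
s=get_state();print(s["position"],s["ft_force"])
gripper_to(0.0,60);pause(.2);s=get_state();print(s["t"],s["gripper_width"],s["grip_force"],s["ft_force"],s["position"])
servo_line([.522,.2466,.15],o,.15)
s=get_state();print(s["t"],s["gripper_width"],s["ft_force"])
yi=np.radians(91.1)
reach([.5117,-.139,.15],[np.pi,0,yi]);pause(.3)
s=get_state();print(s["t"],s["gripper_width"],s["ft_force"],s["ft_torque"],s["position"])
p,d,T,W=snap("w3");c=capture("side")[0];e=capture("scene")[0]
cv2.imwrite("pics/c.png",np.hstack([p[:,120:520,::-1],np.vstack([cv2.resize(c[120:220,230:390,::-1],(400,250)),cv2.resize(e[150:300,360:520,::-1],(400,375))])[:400]]))
```

```text
[0.5226 0.2469 0.0659] [0.0293 0.1068 0.566 ]
8.2417 0.011264072288991801 59.123876094818115 [0.2201 0.2445 4.847 ] [0.5226 0.2468 0.066 ]
8.9583 0.010971947809151821 [-0.1306 -0.0689 -1.7641]
10.6917 0.011305406625974882 [ 1.2269  0.4244 -1.6258] [ 0.0343 -0.0381  0.0044] [ 0.5119 -0.1384  0.15  ]
```

View pics/c.png

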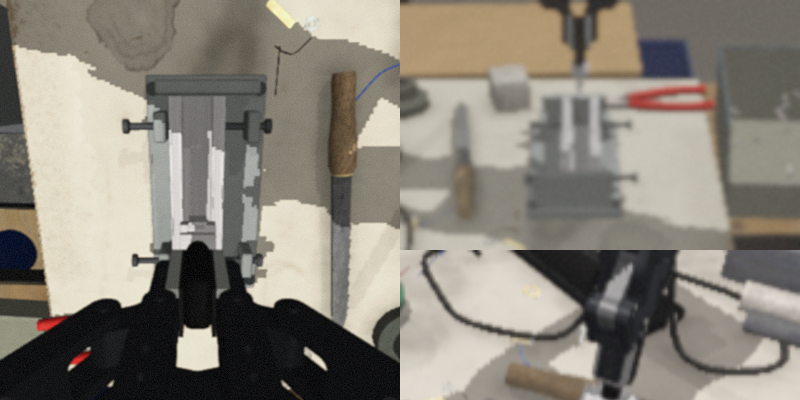

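Nut held upright over the channel; its plate end shows at (197,230) above the slot. Next I'll feel for the slot with the foot, in both orientations.

```bash
cat >> h.py <<'E'
A=np.radians(1.1);EX=np.array([np.cos(A),np.sin(A),0]);C0=np.array([.5117,-.139,0])
def F(n=4):
    a=[]
    for _ in range(n): a.append(get_state()["ft_force"]);pause(.02)
    return np.mean(a,0)
def go(x,z,yaw,v=.08): servo_line(list(C0+EX*x+[0,0,z]),[np.pi,0,yaw],v)
def down(x,z0,z1,yaw,lim,step=.002,v=.04):
    f0=F();z=z0
    while z>z1+1e-6:
        z=max(z1,z-step);go(x,z,yaw,v);f=F(2)-f0
        if np.abs(f).max()>lim: print("stop z",z,f);return z
    return z
def feel(x0,z,yaw,lim=1.5,start=.004,step=.0005,mx=.010):
    r=[]
    for sg in(1,-1):
        go(x0,z,yaw,.05);pause(.1);f0=F()@EX;go(x0+sg*start,z,yaw,.04);x=start;log=[]
        while x<mx:
            x+=step;go(x0+sg*x,z,yaw,.02);s=F(2)@EX-f0;log.append(round(float(s),1))
            if abs(s)>lim:break
        r.append((np.array(get_state()["position"])-C0)@EX);print(sg,round(x,4),log,r[-1])
    go(x0,z,yaw,.05);return sum(r)/2
E
python3 - <<'E'
from h import *
y=np.radians(91.1)
go(0,.11,y);pause(.2);z=down(0,.11,.090,y,2.5,.004)
print(get_state()["t"],get_state()["position"])
if z<.0901: print("centre A",feel(0,.090,y))
s=get_state();print(s["t"],s["position"],s["ft_force"])
E
```

```text
13.175 [ 0.5115 -0.1389  0.0897]
1 0.008 [0.7, 0.7, 1.0, 1.1, 1.2, 0.0, -1.4, -4.0] 0.007279274867050866
-1 0.0085 [0.1, -0.8, 0.2, 0.3, 0.0, 0.0, 0.6, 1.5, 4.0] -0.0077686164939514794
centre A -0.0002446708134503069
19.7 [ 0.5112 -0.139   0.0898] [ 0.4159 -0.1611 -0.8628]
```

Run:
```python
from h import *
y=np.radians(1.1)
go(-.00025,.090,np.radians(46));go(-.00025,.090,y);pause(.2)
print(get_state()["t"],F())
print("centre B",feel(-.00025,.090,y,start=.0045,mx=.011))
s=get_state();print(s["t"],s["position"],s["ft_force"],s["gripper_width"])
```

```text
21.7667 [-0.4987  0.2109 -1.1514]
1 0.009 [-0.4, -0.9, -0.2, 0.2, 0.3, -0.0, -0.2, -0.8, -2.1] 0.00829326592925669
-1 0.0065 [0.3, 0.3, 0.7, 1.9] -0.006320451904662349
centre B 0.0009864070122971706
27.2417 [ 0.5114 -0.139   0.0899] [ 0.2341  0.7116 -0.9003] 0.011404940181089271
```

Run:
```python
from h import *
y=np.radians(91.1);x=-.00025
go(x,.090,np.radians(46));go(x,.090,y);go(x,.084,y,.04);pause(.15)
f0=F();z=.084;ok=True;log=[]
while z>.0608:
    z=max(.0607,z-.0015);go(x,z,y,.04);f=F(2)-f0;log.append((round(z*1e3,1),f.round(1).tolist()))
    if np.abs(f).max()>(4 if z>.072 else 11): ok=False;break
print(log)
s=get_state();print(ok,s["t"],s["position"],s["ft_force"],s["ft_torque"])
```

```text
[(82.5, [-0.2, 0.1, -0.3]), (81.0, [-0.2, 0.7, 0.2]), (79.5, [0.1, 0.4, -0.3]), (78.0, [0.1, -0.4, -0.0]), (76.5, [-0.0, 0.9, -0.6]), (75.0, [0.7, -0.2, -0.6]), (73.5, [-0.0, 0.1, -0.8]), (72.0, [0.3, 0.0, 0.2]), (70.5, [-1.3, -0.1, 2.8]), (69.0, [0.4, -0.2, 2.6]), (67.5, [-0.3, 0.2, 4.4]), (66.0, [0.3, 0.2, 4.9]), (64.5, [0.6, 0.3, 5.4]), (63.0, [0.1, 0.6, 6.0]), (61.5, [-0.4, 0.4, 7.1]), (60.7, [-0.6, 0.3, 7.2])]
True 34.1583 [ 0.5117 -0.1391  0.0613] [0.0671 1.3173 5.5145] [ 0.0309  0.0734 -0.0097]
```

Run:
```python
from h import *
f0=F();print(f0);ok=True
for d in range(-1,-91,-1):
    if d%15: continue
    a=np.radians(90+d);go(-.00025+.00125*np.cos(a),.0607,a+A,.1)
    f=F(2)-f0;print(d,f.round(1),get_state()["ft_torque"].round(2) if hasattr(get_state()["ft_torque"],'round') else get_state()["ft_torque"])
    if np.abs(f).max()>7: ok=False;break
x=.001
if ok:
    pause(.2)
    for z in(.062,.0635,.065,.066): go(x,z,A,.02);print(z,(F(3)-f0).round(1))
s=get_state();print(ok,s["t"],s["position"],s["orientation"],s["ft_force"])
```

```text
[-0.4444  0.3902  5.6983]
-15 [-0.2 -0.9  0.3] [0.03 0.09 0.01]
-30 [ 0.7 -0.3 -0.1] [0.03 0.03 0.02]
-45 [ 0.3 -0.7  0.4] [-0.1   0.05 -0.06]
-60 [ 1.  -0.2  0.5] [-0.05  0.01 -0.03]
-75 [ 0.3 -1.1 -0.2] [-0.04  0.02 -0.01]
-90 [ 0.6 -0.8  0.8] [-0.12 -0.   -0.04]
0.062 [-0.  -0.8 -0.4]
0.0635 [ 1.4 -1.2 -0.2]
0.065 [ 2.5 -2.4 -1.3]
0.066 [ 2.4 -2.1 -2. ]
True 38.275 [ 0.5129 -0.1391  0.0661] [ 3.1412 -0.0004  0.0192] [ 2.0865 -1.4313  4.3571]
```

Run:
```python
from h import *
for x in(.0014,.0018): go(x,.066,A,.02);print(x,F(3))
go(x,.0668,A,.02);print(F(4))
gripper_to(.045);pause(.2);s=get_state();print(s["t"],s["gripper_width"],s["ft_force"])
go(x,.16,A,.15);s=get_state();print(s["t"],s["grip_force"],s["ft_force"])
p,d,T,W=snap("w4");sub=(np.linalg.norm(W[...,:2]-C0[:2],axis=2)<.04)
for lo,hi in((.0535,.09),(.094,.112)):
    a=W[sub&(W[...,2]>lo)&(W[...,2]<hi)]
    if len(a)>5: print(len(a),np.median(a,0),cv2.minAreaRect((a[:,:2]*1000).astype(np.float32)))
a=W[sub&(W[...,2]>.052)&(W[...,2]<.12)];q=(T[:3,:3].T@(C0+[0,0,.08]-T[:3,3]));K=camera_info("wrist")["mtx"];u,v,_=(K@q/q[2]).astype(int);print(u,v)
cv2.imwrite("pics/e.png",cv2.resize(p[max(0,v-75):v+75,max(0,u-100):u+100,::-1],(800,600),interpolation=cv2.INTER_CUBIC))
```

```text
0.0014 [ 1.895  -2.6159  3.8274]
0.0018 [ 0.1912 -2.6909  3.724 ]
[ 0.0485 -2.4538  3.4421]
39.8167 0.04517553517191947 [-0.6868 -0.8315 -0.4527]
40.5917 0.0 [ 0.0352 -0.3473 -0.5371]
184 [ 0.524  -0.1386  0.0801] ((510.8687438964844, -129.48422241210938), (27.33777618408203, 31.80928611755371), 1.55202054977417)
564 [ 0.514  -0.1387  0.0985] ((513.0709838867188, -138.5096893310547), (23.286357879638672, 11.570674896240234), 1.4607239961624146)
318 214
```

View pics/e.png

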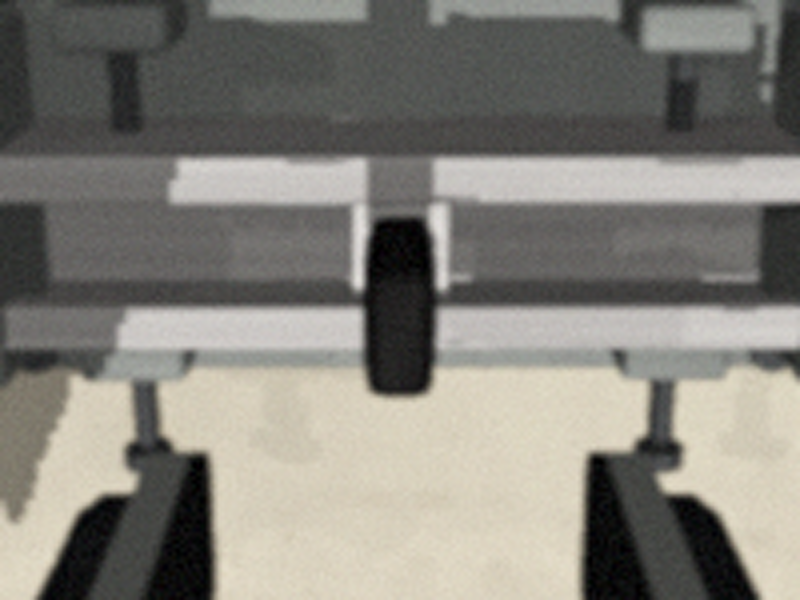

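The handle stands crosswise at (400,300) in the crop, with the plate visible under both lips. I'll check its height and tilt against the channel top with averaged depth.

Run:
```python
from h import *
pause(.3);H=[];S=[]
for i in range(12):
    p,d,T,W=snap("w5");r=W-C0;x=r@EX;yy=r[...,1];z=W[...,2]
    h=(np.abs(yy)<.004)&(x>-.009)&(x<.012)&(z>.09)&(z<.11);c=(np.abs(yy)>.015)&(np.abs(yy)<.05)&(np.abs(x)<.021)&(z>.047)&(z<.056)
    k=np.polyfit(x[h],z[h],1);H.append(np.median(z[h])-np.median(z[c]));S.append(k[0])
    if i==0: print(h.sum(),c.sum(),x[c].min(),x[c].max(),x[h].min(),x[h].max())
print(np.mean(H),np.std(H),np.mean(S),np.std(S),get_state()["t"])
```

```text
350 2134 -0.020058501583285766 0.020966909331387344 -0.008986627737439693 0.011971953450062146
0.047529420199312555 4.157809053685116e-05 -0.020284681131519967 0.006515672323040764 41.5417
```

The handle top is 47.53 mm above the channel top (47.5 expected) and the tilt is about 0.02 rad, so the nut is fully caught. Handing in.

```bash
python3 -c "
from cell import *
print(job_done())"
```

```text
the job is handed in; nothing more can be done
None
```

The nut is caught crosswise on both lips near mid-channel, released and handed in: its handle top measured 47.53 mm above the channel top (47.5 expected), with about 0.02 rad of tilt, and the hand-in call gave no verdict.

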